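# Close a control box and lock its lid with the quarter-turn wing stud

### The arm

A 6-joint arm with a two-finger parallel gripper is mounted at the origin on a cart in front of the work surface, level with it; the furniture and walls round the work are solid. World frame = base frame: x ahead of the robot, y to its left, z up, the work surface at z = 0. Lengths are in m, angles in degrees, forces in N, time in s.
With the tool pointing down it reaches from about 0.35 to 0.875 m from the base axis. Payload 4.2 kg.
Tool frame: the origin (TCP) lies midway between the tips of the shut fingers; the grasp point (between the pads) lies 19 mm behind it; z points along the fingers, y is the line along which they close (so a half turn about z gives the same grasp; the last joint's range is limited). The gripper opens to 87 mm and grips with 3 to 60 N. Pads are 19 mm wide; open, the fingers measure 117 mm over their backs; the gripper's body (75 mm by 190 mm) begins 51 mm behind the grasp point.
Start: joints at [89.989, 22.042, 0.453, 0, -68.411, -14.817], TCP at [0.16, 0.604, 0.223] pointing down, gripper open.
Joint ranges: [-179.83, 179.83], [-69.29, 118.12], [-61.27, 80.66], [-181.25, 117.63], [-171.15, -9.14], [-177.46, 177.46]. Speed limits (degrees/s): [159.86, 159.86, 180, 180, 180, 180].

### API

Orientations are given as [roll, pitch, yaw] about the fixed x, y, z axes, in that order (R = Rz(yaw) Ry(pitch) Rx(roll)).
In Python, from rig import manip, cams, spotter gives the robot as it stands.
- The arm moves only by the tool drive_tool, never from a script. Its argument "steps" is a list of rows, each a list of 5 numbers: the shift along the tool's x, y, z in cm, then the turn about the tool's z in rad, then the opening, from 0 (shut) to 1 (fully open). A call has 1 to 8 rows; each row shifts and turns the commanded pose from where the row before left it, along the tool's axes as they then stand; what a row does not reach is not made up. A row lasts 1/10 s, in which the tool goes at most 50 mm and 8.59 degrees, less where a joint would pass 70% of its speed; a pose out of reach is approached as far as the arm can. A call is refused whole if a number of a shift passes 5 or a number of a turn 0.15, either way. A call with a gripper value outside its range is refused whole. The fingers move at their own pace and stop on an object; "newtons" is the grip in N (left out, the last holds). Time passes only in rows, so rows that do not move let the fingers close. It gives the time, the measured TCP pose, the force, the opening and the grip force at its end, in the units of the state.
- manip.read_state(): the state, without advancing time (a new reading comes with each control period).
- cams.capture(name): name is "side" or "top"; returns a dict with "image" (480x640x3 uint8, red, green, blue), "intrinsics" (3x3 intrinsics, pixels), "distortion" ([k1, k2, p1, p2, k3] as OpenCV has them; the pictures are not rectified), "extrinsics" (4x4, takes a point from world to camera coordinates). Camera axes: x right, y up, looking along -z (the intrinsics and any distortion apply to the point x, -y, -z); pixel columns grow to the right and rows downward; lengths in m; the calibration is good to about 2 mm. A picture is of the moment at which its call begins. There is no depth.
- manip.close_job(): hands the job in; it is judged then, once.
Trained networks look in a picture, given as the dict that the camera call returned (one of the last four; its "shot" number tells which), for a name from the list of things; names that differ only in an ending like _2 or _b are one class to them, and where a whole thing is asked for, a point or a joint stands for the part that bears it (a point fixed in the world has none). Each returns a list of dicts, best first, with "conf" (0 to 1); they miss things now and then, are a little off and sometimes report something else, mostly with a low value. They report only what shows in the picture. A call takes as long as a camera call.
- spotter.regions_of(picture, query): "pixels" (480x640 bool, what is visible of it) and "pixel" ([column, row] in pixels, amid what is visible of it).
- spotter.place_of(picture, query): "pixel" ([column, row] in pixels: a listed point, or the origin of a listed thing).
The state is a dict: "time": time; "qpos": joint angles; "joint_vel": joint speeds; "joint_torque": joint torques, N m; "ee_pos": TCP position; "eef_rot": TCP orientation; "ft_force": force on the tool from outside, world axes, zero at the start; "wrist_torque": the same for the moment, N m; "width": finger opening in m; "grip_force": force on a finger pad.
Only numpy, scipy, OpenCV 4.12 (cv2) and the standard library are available. Lean on these libraries where they do the work, as an engineer would, in place of code of your own. Each camera call takes 0.05 s, during which the arm holds its last target. There are 200 camera calls.

### The job

The compressor's grey control box has been wired up; close it and lock it. Swing the hinged lid down onto the box, bring the orange wing stud about in line with the white mark, press lightly and turn it to and fro until you feel its cross pin drop into the slot of the catch inside, push it in until it bottoms, turn it a quarter turn clockwise while it is held in, and let go so that it springs up into its lock. Feel your way: do not lean on the stud once it has bottomed, do not force it where it catches, and leave the things lying around the box where they are.

Things in the scene. Friction and masses are not known exactly. Their poses are not given: they have to be found in the camera images.
- control_box: Grey sheet-steel electrical box, 200 (x) x 240 (y) x 95 mm high, screwed down on the table. Origin: centre of its underside; its x axis points from the front wall to the hinge wall, y to the left, z up. On the wall at -y three black cable glands stick out 22 mm.
- lid (a joint): Angle of the grey lid about its hinge (rad): 0 closed, grows as the front edge rises. The lid is 246 mm wide (y), reaches 211 mm forward of the hinge line, and its outer face lies 10 mm above the hinge line when closed. A stiff friction hinge keeps it where it is left; pushing it down at the front takes 1 to 5 N.
- lid_hinge (a point): Middle of the hinge line, which runs along the box's y axis at box x = +103 mm, z = 95 mm.
- lid_edge (a point): Middle of the lid's front edge, on the outer face.
- wing_grip (a point): Centre of the stud's orange wing, the part to grip: 38 mm long (this point's x axis), 10 mm thick (y), 22 mm tall, pointing out of the lid (z). The stud's axis is square to the lid, midway across it, 162 mm forward of the hinge line. With the lid closed and the stud out this point is at box x = -59, y = 0, z = 148 mm, 43.5 mm above the lid's outer face.
- stud_flange (a point): On the stud's axis, on top of the orange round flange (36 mm across, 4 mm thick) at the foot of the wing, 11 mm below the wing's centre; fingertips either side of the wing can press on it.
- wing_turn (a joint): Turn of the stud (rad), growing clockwise seen from outside the lid; free from -0.75 to 2.35, stays where left. At 0 the wing is in line with the white mark (along the box's x). The slot that lets the stud's cross pin into the catch is near 0, but the catch sits skew by up to 0.55 either way, unseen, and the pin passes only within about 0.07: press lightly and turn until it drops in.
- wing_push (a joint): How far the stud is pushed in (m): 0 out, 0.0245 at most; spring 3.5 N + 0.4 N per mm. Lid shut, out of line with the slot the pin stands on the catch at 1 to 11 mm. Through the slot it bottoms hard 12.5 mm deeper, at 13 to 23.5 mm (shims unseen: feel for it). Only within 1.5 mm of the bottom does it clear the ridges and turn. Over 16 N on the bottom or 35 N anywhere on the pin damages the catch.
- pin_end (a point): One end of the stud's cross pin (24 mm long, along the wing; 4.5 mm square), 11 mm from the stud's axis along wing_grip's x, 73.5 mm below the wing's centre. Locked, the pin lies a quarter turn (1.57 rad, within 0.15) clockwise of the slot's own direction, in a notch 5 mm above the bottom, into which the spring lifts it when let go; its end is then at the catch's lock seat.
- sanding_block: Grey sanding block, 63 x 105 x 36 mm, loose on the table; leave alone.
- bit_box_1: Small white box of bits, 52 x 87 x 20 mm, loose on the table; leave alone.
- driver_d: Screwdriver with a yellow-orange handle, 24 x 168 x 23 mm, loose on the table; leave alone.

How it is judged (in metres and radians):
On the way:
1. the lid is shut on the box (value of joint lid below 0.03 rad), for 0.1 s.
At the end, for the whole second after the job is handed in: The lid is shut (within 0.02 rad of closed) and the stud, let go, is held in (more than 6 mm) with its cross pin turned across the slot and sprung up into the locking notch of the catch (within 4 mm of its seat there), at rest (value of joint lid below 0.02 rad and value of joint wing_push above 0.006 m and distance between pin_end and lock_seat below 0.004 m and velocity of joint wing_turn below 0.1 rad/s); the robot touches nothing.
It fails at once if the stud is leaned on after it has bottomed: more than 16 N between pin and floor of the catch (contact force between cross_pin and catch_floor above 16 N).
It fails at once if the cross pin is forced against the catch with more than 35 N (contact force between cross_pin and anything else above 35 N).
It fails at once if one of the things lying round the box is moved by more than 30 mm (distance of any of driver_d, sanding_block, bit_box_1 from where it was at the start of the episode above 0.03 m).
It also fails if it takes over 64 s, if anything falls off the work surface, if the arm or the gripper's body presses on something with over 40 N, if the wrist force passes 120 N, or if a joint passes its speed limit or range.

## Working session

There is one attempt and no reset: what is moved stays moved. The work goes in short steps, Python scripts to look and compute and a tool call to move; the robot and the scene stay as the last step left them, time stands still between calls to the robot, and variables do not carry over. Pictures are saved under pics/ and viewed, at most 10 in all, crops included, and the job is handed in when it is done.

Besides the shell and the picture viewer there is one more tool, called after "Emit:" as name(argument=value, ...), one argument or row to a line, values as JSON. drive_tool: Moves the arm, as the interface text tells. Its arguments: {"type":"object","properties":{"steps":{"type":"array"},"newtons":{"type":"number"}},"required":["steps"]}

```bash
mkdir -p pics; ls; cat > h.py <<'E'
import numpy as np, cv2
from rig import manip, cams, spotter
E
python3 - <<'E'
from h import *
s=manip.read_state(); print(s)
ims=[]
for n in ("side","top"):
    c=cams.capture(n); ims.append(c["image"]); 
    np.savez(n+"_cal.npz",K=c["intrinsics"],D=c["distortion"],T=c["extrinsics"])
    print(n,np.round(c["intrinsics"],1).tolist(),np.round(c["distortion"],3),np.round(c["extrinsics"],3).tolist())
    cv2.imwrite(f"pics/{n}0.png",c["image"][:,:,::-1])
    for q in ["control_box","lid_hinge","lid_edge","wing_grip","stud_flange","sanding_block","bit_box_1","driver_d"]:
        print(q,[(np.round(r["pixel"],1).tolist(),round(r["conf"],2)) for r in spotter.place_of(c,q)[:2]])
E
```

```text
pics
{'time': 0.0, 'qpos': array([ 8.99884101e+01,  2.20917535e+01,  3.80831181e-01, -2.80833910e-02,
       -6.84124962e+01, -1.48157068e+01]), 'joint_vel': array([ 0.0348503 ,  0.03609924,  0.02046358,  0.01224772,  0.00157112,
       -0.09085598]), 'joint_torque': array([ 1.53171575e-03, -3.90661955e+01,  1.87407500e+01,  4.21969727e+00,
        1.09793327e-02, -2.01165622e-04]), 'ee_pos': array([0.15978241, 0.60361073, 0.22145869]), 'eef_rot': array([ 1.79874011e+02, -6.33627980e-03, -1.48376504e+01]), 'ft_force': array([ 0.48430327,  0.687887  , -0.65037219]), 'wrist_torque': array([0.00309437, 0.02072435, 0.00796982]), 'grip_force': 0.0, 'width': 0.08722932837582538}
side [[539.6, 0.0, 325.2], [0.0, 539.6, 240.0], [0.0, 0.0, 1.0]] [-0.07  0.    0.    0.    0.  ] [[-0.876, -0.481, -0.015, 0.447], [0.38, -0.71, 0.593, -0.313], [-0.296, 0.514, 0.805, -1.138], [0.0, 0.0, 0.0, 1.0]]
control_box [([289.6, 305.6], 0.59)]
lid_hinge [([251.7, 255.2], 0.78)]
lid_edge [([289.9, 253.5], 0.89)]
wing_grip [([270.3, 237.2], 0.72)]
stud_flange [([274.7, 240.7], 0.69)]
sanding_block [([326.4, 392.4], 0.69), ([425.6, 220.8], 0.32)]
bit_box_1 [([422.9, 259.3], 0.76)]
driver_d [([426.0, 222.7], 0.82), ([324.3, 395.2], 0.63)]
top [[591.5, 0.0, 320.7], [0.0, 591.5, 243.1], [0.0, 0.0, 1.0]] [0.059 0.    0.    0.    0.   ] [[0.018, -1.0, 0.002, -0.04], [0.986, 0.018, 0.167, -0.537], [-0.167, -0.001, 0.986, -1.256], [0.0, 0.0, 0.0, 1.0]]
control_box [([268.1, 197.2], 0.73), ([273.5, 232.5], 0.6)]
lid_hinge [([286.4, 183.4], 0.65), ([273.6, 233.4], 0.42)]
lid_edge [([258.0, 228.2], 0.69), ([274.2, 232.3], 0.63)]
wing_grip [([265.2, 198.0], 0.7), ([273.9, 231.1], 0.59)]
stud_flange [([269.9, 201.6], 0.58)]
sanding_block [([207.1, 315.0], 0.84)]
bit_box_1 [([396.4, 335.2], 0.9)]
driver_d [([444.8, 323.2], 0.97), ([204.9, 316.6], 0.64)]
```

View pics/side0.png

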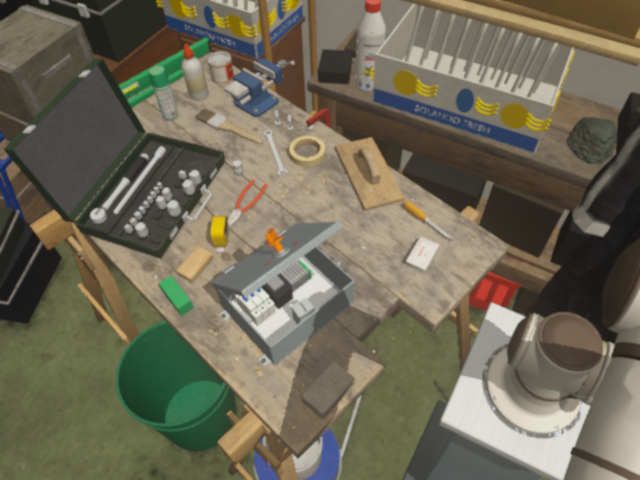

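View pics/top0.png

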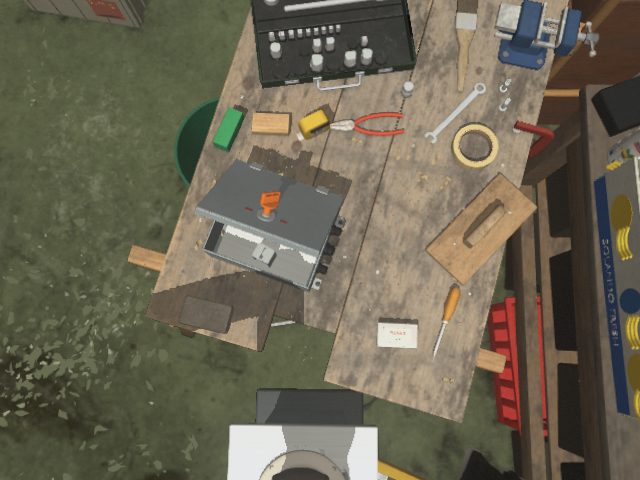

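```bash
cat >> h.py <<'E'
from scipy.optimize import least_squares
from scipy.spatial.transform import Rotation as R
cal={n:np.load(n+"_cal.npz") for n in ("side","top")}
def proj(n,P):
    c=cal[n]; P=np.atleast_2d(P); q=P@c["T"][:3,:3].T+c["T"][:3,3]
    q=q*[1,-1,-1]
    return cv2.projectPoints(q,np.zeros(3),np.zeros(3),c["K"],c["D"])[0][:,0]
def box2w(p,P):  # p=x,y,yaw
    return R.from_euler('z',p[2]).apply(P)+[p[0],p[1],0]
def lidpt(a,d,y,h): # d forward of the hinge, h above hinge line
    d=np.asarray(d,float)
    return np.array([.103-d*np.cos(a)+h*np.sin(a), y, .095+d*np.sin(a)+h*np.cos(a)])
E
cat > fit.py <<'E'
from h import *
obs=[("side","h",(251.7,255.2)),("side","e",(289.9,253.5)),("side","w",(270.3,237.2)),("side","f",(274.7,240.7)),("side","o",(289.6,305.6)),
("top","h",(286.4,183.4)),("top","e",(258,228.2)),("top","w",(265.2,198)),("top","f",(269.9,201.6)),("top","o",(268.1,197.2))]
def pts(p):
    a=p[3]
    return {"h":[.103,0,.095],"e":lidpt(a,.211,0,.01),"w":lidpt(a,.162,0,.0535),"f":lidpt(a,.162,0,.0425),"o":[0,0,0]}
def res(p):
    d=pts(p); return np.concatenate([proj(n,box2w(p,np.array([d[k]])))[0]-o for n,k,o in obs])
best=min((least_squares(res,[.5,.1,y,a],loss="soft_l1",f_scale=2) for y in(-.6,0,.6) for a in(.3,.9)),key=lambda r:r.cost)
p=best.x; print(p,best.cost); print(np.round(res(p).reshape(-1,2),1).tolist())
np.save("p.npy",p)
for n in("side","top"):
    im=cv2.imread(f"pics/{n}0.png")
    def poly(P,c):
        q=proj(n,box2w(p,np.array(P))); cv2.polylines(im,[np.round(q*16).astype(int)],True,c,1,cv2.LINE_AA,4)
    for z in(0,.095): poly([[x,y,z] for x,y in((-.1,-.12),(.1,-.12),(.1,.12),(-.1,.12))],(0,255,0))
    poly([lidpt(p[3],d,y,.01) for d,y in((0,-.123),(.211,-.123),(.211,.123),(0,.123))],(0,0,255))
    poly([lidpt(p[3],.162,0,0.01),lidpt(p[3],.162,0,.0645)],(255,0,0))
    u,v=(200,200) if n=="side" else (180,140)
    cv2.imwrite(f"pics/fit_{n}.png",cv2.resize(im[v:v+180,u:u+190],None,fx=3,fy=3))
a=cv2.imread("pics/fit_side.png");b=cv2.imread("pics/fit_top.png")
cv2.imwrite("pics/fit.png",cv2.resize(np.hstack([a,b]),(800,379)))
for q in("h","e","w"): print(q,box2w(p,np.array([pts(p)[q]])))
E
python3 fit.py
```

```text
[ 0.56781349  0.0779046  -0.30327506  0.7731466 ] 97.95245447235483
[[3.2, 0.9], [2.5, 0.9], [0.5, -1.1], [-1.1, -0.1], [-2.0, -0.8], [-0.7, -3.5], [-2.3, 0.4], [2.3, -1.6], [-3.4, -0.4], [5.3, 35.5]]
h [[0.66611294 0.04714392 0.095     ]]
e [[0.52865375 0.09015879 0.24951762]]
w [[0.59111696 0.07061228 0.24643015]]
```

View pics/fit.png

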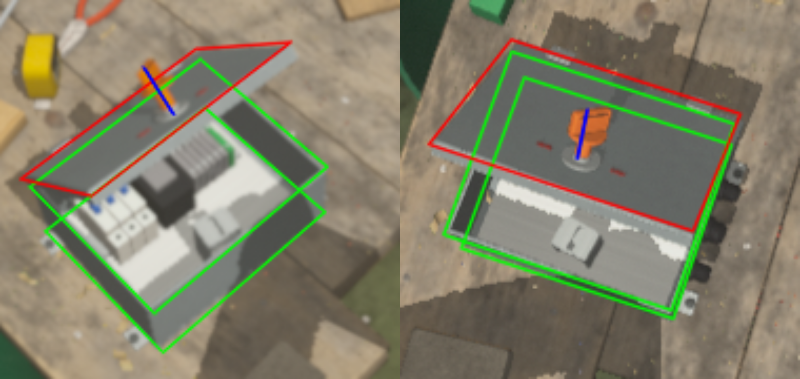

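Emit:
drive_tool(
  steps=[
    [0, 0, -4, 0, 0],
    [0, 0, -4, 0, 0],
    [3.7, 2.45, 0, 0, 0],
    [3.7, 2.45, 0, 0, 0],
    [3.7, 2.45, 0, 0, 0],
    [3.7, 2.45, 0, 0, 0],
    [3.7, 2.45, 0, 0, 0],
    [3.7, 2.45, 0, 0, 0],
  ],
  newtons=20,
)

```text
time: 1.7
ee_pos: [0.3378, 0.4037, 0.3029]
eef_rot: [-180.0, -0.0, -14.8]
ft_force: [0.3, 0.1, 0.2]
width: 0.0312
grip_force: 0.0
```

Emit:
drive_tool(
  steps=[
    [3.7, 2.45, 0, 0, 0],
    [3.7, 2.45, 0, 0, 0],
    [3.7, 2.45, 0, 0, 0],
    [3.7, 2.45, 0, 0, 0],
    [3.7, 2.45, 0, 0, 0],
    [3.7, 2.45, 0, 0, 0],
    [3.7, 2.45, 0, 0, 0],
    [3.7, 2.45, 0, 0, 0],
  ],
)

```text
time: 2.5
ee_pos: [0.5739, 0.1384, 0.3028]
eef_rot: [-180.0, -0.0, -14.8]
ft_force: [-0.0, 1.1, -0.4]
width: 0.0005
grip_force: 0.0
```

Emit:
drive_tool(
  steps=[
    [0, 0, 3, 0.045, 0],
    [0, 0, 3, 0, 0],
    [0, 0, 0.8, 0, 0],
    [-1, 0, 1.1, 0, 0],
    [-1.2, 0, 1.3, 0, 0],
    [-1, 0, 1.6, 0, 0],
    [-1, 0, 1.6, 0, 0],
    [-0.6, 0, 1.7, 0, 0],
  ],
)

```text
time: 3.3
ee_pos: [0.5278, 0.1555, 0.1633]
eef_rot: [-179.8, -0.2, -17.3]
ft_force: [-0.3, 0.7, 1.3]
width: 0.0003
grip_force: 1.0
```

Emit:
drive_tool(
  steps=[
    [-0.7, 0, 1.8, 0, 0],
    [-0.4, 0, 1.8, 0, 0],
    [-0.2, 0, 1, 0, 0],
  ],
)

```text
time: 3.6
ee_pos: [0.5149, 0.159, 0.1157]
eef_rot: [-180.0, -0.1, -17.3]
ft_force: [2.0, 0.2, 1.9]
width: 0.0002
grip_force: 0.5
```

Emit:
drive_tool(
  steps=[
    [-0.1, 0, 0.6, 0, 0],
    [0, 0, 0.4, 0, 0],
    [0, 0, 0.2, 0, 0],
    [0, 0, 0, 0, 0],
  ],
)

```text
time: 4.0
ee_pos: [0.5139, 0.1589, 0.1054]
eef_rot: [-180.0, -0.0, -17.4]
ft_force: [-3.6, 1.2, 8.4]
width: 0.0006
grip_force: 4.0
```

```bash
python3 - <<'E'
from h import *
print(manip.read_state()["ft_force"])
for n in("side","top"):
    c=cams.capture(n); cv2.imwrite(f"pics/{n}1.png",c["image"][:,:,::-1])
    for q in ["lid_hinge","lid_edge","wing_grip","stud_flange"]:
        print(n,q,[(np.round(r["pixel"],1).tolist(),round(r["conf"],2)) for r in spotter.place_of(c,q)[:2]])
a=cv2.imread("pics/side1.png")[160:380,190:400];b=cv2.imread("pics/top1.png")[110:330,160:370]
cv2.imwrite("pics/v1.png",cv2.resize(np.hstack([a,b]),(800,419)))
E
```

```text
[-3.56785535  1.224813    8.36518582]
side lid_hinge [([253.2, 257.9], 0.64)]
side lid_edge []
side wing_grip []
side stud_flange []
top lid_hinge [([288.2, 180.7], 0.79)]
top lid_edge [([250.9, 271.5], 0.98)]
top wing_grip [([254.7, 247.3], 0.49)]
top stud_flange [([259.1, 247.6], 0.6)]
```

View pics/v1.png

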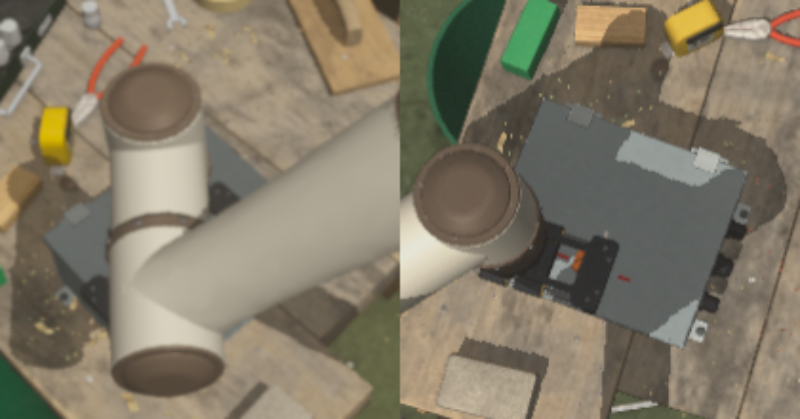

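Emit:
drive_tool(
  steps=[
    [0, 0, -4.5, 0, 0],
    [0, 0, -4.5, 0, 0],
    [0, 0, -4.5, 0, 0.75],
    [-1, -4.5, -1, 0, 0.75],
    [-1, -4.5, 0, 0, 0.75],
    [-1, -4.5, 0, 0, 0.75],
    [-1, -4.5, 0, 0, 0.75],
    [0, -4.5, 0, 0, 0.75],
  ],
)

```text
time: 5.3
ee_pos: [0.5424, 0.3872, 0.2496]
eef_rot: [-179.9, -0.0, -17.3]
ft_force: [1.0, -0.2, -0.1]
width: 0.0405
grip_force: 0.0
```

```bash
cat > fit2.py <<'E'
from h import *
obs=[];C={}
for n in("side","top"):
    c=cams.capture(n); cv2.imwrite(f"pics/{n}2.png",c["image"][:,:,::-1])
    for k,q in dict(h="lid_hinge",e="lid_edge",w="wing_grip",f="stud_flange").items():
        r=spotter.place_of(c,q)
        print(n,q,[(np.round(r["pixel"],1).tolist(),round(r["conf"],2)) for r in r[:2]])
        if r: obs.append((n,k,r[0]["pixel"]))
pts={"h":[.103,0,.095],"e":lidpt(0,.211,0,.01),"w":lidpt(0,.162,0,.0535),"f":lidpt(0,.162,0,.0425)}
def res(p): return np.concatenate([proj(n,box2w(p,np.array([pts[k]])))[0]-o for n,k,o in obs])
b=least_squares(res,np.load("p.npy")[:3],loss="soft_l1",f_scale=2); p=b.x
print(p,np.round(res(p).reshape(-1,2),1).tolist()); np.save("p2.npy",p)
print("wing",box2w(p,np.array([pts["w"]])), manip.read_state()["ee_pos"],manip.read_state()["eef_rot"])
o=[]
for n,u,v in(("side",190,170),("top",170,130)):
    im=cv2.imread(f"pics/{n}2.png"); im=cv2.resize(im[v:v+190,u:u+190],None,fx=4,fy=4,interpolation=cv2.INTER_CUBIC)
    def poly(P,c):
        q=(proj(n,box2w(p,np.array(P)))-[u,v]+.5)*4; cv2.polylines(im,[np.round(q*16).astype(int)],True,c,1,cv2.LINE_AA,4)
    poly([lidpt(0,d,y,.01) for d,y in((0,-.123),(.211,-.123),(.211,.123),(0,.123))],(0,0,255))
    poly([lidpt(0,.162,0,0.01),lidpt(0,.162,0,.0645)],(255,0,0))
    o.append(im)
cv2.imwrite("pics/v2.png",cv2.resize(np.hstack(o),(800,400),interpolation=cv2.INTER_AREA))
E
python3 fit2.py
```

```text
side lid_hinge [([252.6, 256.3], 0.73)]
side lid_edge []
side wing_grip [([299.4, 287.1], 0.69), ([425.7, 222.2], 0.63)]
side stud_flange [([302.2, 286.3], 0.44)]
top lid_hinge [([289.9, 182.3], 0.95)]
top lid_edge [([250.5, 269.6], 0.97)]
top wing_grip [([259.0, 245.7], 0.69)]
top stud_flange [([255.6, 247.4], 0.69), ([210.0, 317.8], 0.4)]
[ 0.56873478  0.07652545 -0.34370517] [[3.7, -1.9], [1.0, 0.1], [-1.5, 3.7], [-1.7, -2.2], [0.6, 1.2], [-1.3, -0.1], [2.7, -0.9]]
wing [[0.51318554 0.09640714 0.1485    ]] [0.54298325 0.38420848 0.2494382 ] [-1.79947506e+02 -2.60697628e-02 -1.74680517e+01]
```

View pics/v2.png

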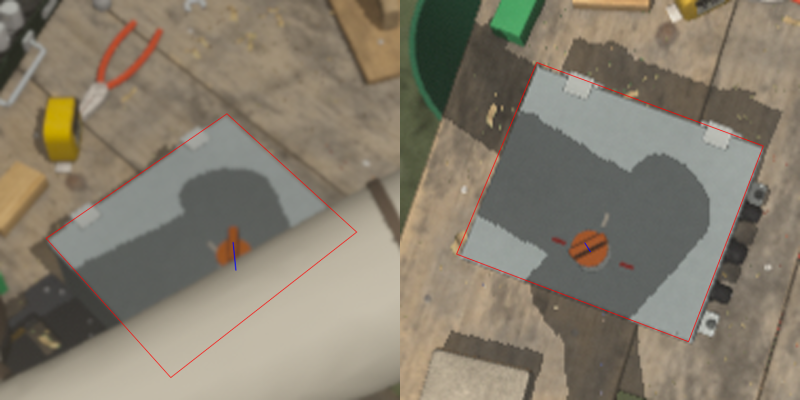

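```bash
python3 - <<'E'
from h import *
s=manip.read_state(); print(np.round(s["qpos"],1),s["time"],s["ft_force"])
p=np.load("p2.npy"); w=box2w(p,np.array([[-.059,0,.148]]))[0]
# wing direction in top picture
c=cams.capture("top"); im=c["image"].astype(int)
m=spotter.regions_of(c,"wing_grip"); 
print([(r["conf"],r["pixel"],r["pixels"].sum()) for r in m[:2]])
M=R.from_euler('xyz',s["eef_rot"],degrees=True).as_matrix()
print("delta tool",M.T@(w-s["ee_pos"]))
crop=c["image"][222:272,230:290,::-1]
cv2.imwrite("pics/w.png",cv2.resize(crop,None,fx=10,fy=10,interpolation=cv2.INTER_CUBIC))
# predicted endpoints of wing top for candidate turns
for t in(.4,.6,.8):
    P=[[-.059+k*.019*np.cos(t),-k*.019*np.sin(t),.159] for k in(-1,1)]
    print(t,((proj("top",box2w(p,np.array(P)))-[230,222]+.5)*10).round().tolist())
E
```

```text
[ 49.2  25.1   9.1   0.  -74.   23.3] 5.8 [-0.1318801  -0.59366546 -0.25762038]
[(0.69, [257.5, 250.1], np.int64(227))]
delta tool [0.05792073 0.28356656 0.10120481]
0.4 [[210.0, 300.0], [343.0, 165.0]]
0.6 [[198.0, 286.0], [355.0, 179.0]]
0.8 [[189.0, 270.0], [364.0, 195.0]]
```

View pics/w.png

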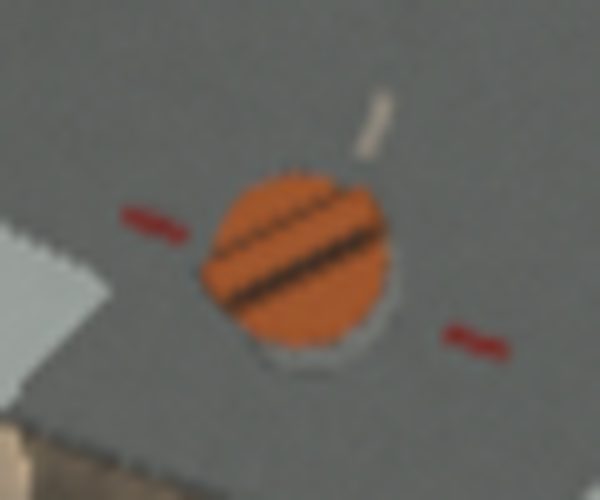

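```bash
python3 - <<'E'
from h import *
s=manip.read_state(); p=np.load("p2.npy")
f=lambda P:((proj("top",box2w(p,np.array(P)))-[230,222]+.5)*10).round().tolist()
print(f([[-.059,0,.105],[-.059,0,.159],[-.059,.03,.105],[-.059,-.03,.105],[-.029,0,.105]]))
# redo axis xy from red marks midpoint (317,284) and wing-top centre (293,238)
for z,q in((.105,(317,284)),(.159,(293,238))):
    q=np.array(q)/10-.5+[230,222]
    r=least_squares(lambda v:proj("top",[v[0],v[1],z])[0]-q,[.51,.09]).x; print(z,r)
print(box2w(p,np.array([[-.059,0,.148]])))
E
```

```text
[[304.0, 275.0], [277.0, 232.0], [170.0, 225.0], [437.0, 325.0], [357.0, 143.0]]
0.105 [0.51128229 0.09355184]
0.159 [0.51212151 0.09310875]
[[0.51318554 0.09640714 0.148     ]]
```

Emit:
drive_tool(
  steps=[
    [0.96, 4.78, 0, 0, 0.5],
    [0.96, 4.78, 0, 0, 0.5],
    [0.96, 4.78, 0, 0, 0.5],
    [0.96, 4.78, 0, 0, 0.5],
    [0.96, 4.78, 0, 0, 0.5],
    [0.94, 4.79, 0, 0, 0.5],
  ],
)

```text
time: 6.5
ee_pos: [0.5111, 0.0922, 0.2491]
eef_rot: [-180.0, -0.1, -17.4]
ft_force: [0.3, -0.2, 0.3]
width: 0.0439
grip_force: 0.0
```

Emit:
drive_tool(
  steps=[
    [0, 0, 0, 0.13, 0.5],
    [0, 0, 0, 0.13, 0.5],
    [0, 0, 0, 0.13, 0.5],
    [0, 0, 0, 0.13, 0.5],
    [0, 0, 0, 0.13, 0.5],
    [0, 0, 2, 0.12, 0.5],
    [0, 0, 3, 0, 0.5],
    [0, 0, 0, 0, 0.5],
  ],
)

```text
time: 7.3
ee_pos: [0.509, 0.0931, 0.1953]
eef_rot: [179.5, 0.1, -61.6]
ft_force: [-0.6, 0.4, -0.6]
width: 0.0434
grip_force: 0.0
```

Emit:
drive_tool(
  steps=[
    [0, 0, 0, 0, 0.5],
    [0, 0, 2.5, 0, 0.5],
    [0, 0, 2, 0, 0.5],
    [0, 0, 0.6, 0, 0.5],
    [0, 0, 0, 0, 0.5],
  ],
)

```text
time: 7.8
ee_pos: [0.5123, 0.0944, 0.1483]
eef_rot: [-180.0, -0.0, -61.5]
ft_force: [-0.0, -1.0, 1.4]
width: 0.0439
grip_force: 0.0
```

```bash
python3 - <<'E'
from h import *
s=manip.read_state(); print(s["ee_pos"],s["eef_rot"],s["ft_force"],s["wrist_torque"])
E
```

```text
[0.51233986 0.09436917 0.14826744] [-1.79964208e+02 -2.91736424e-02 -6.15039483e+01] [-0.02872912 -1.00296969  1.44534871] [ 0.0993319  -0.01435297  0.004018  ]
```

Emit:
drive_tool(
  steps=[
    [0, 0, 0.8, 0, 0.5],
    [0, 0, 0, 0, 0.5],
    [0, 0, 0, 0, 0],
    [0, 0, 0, 0, 0],
    [0, 0, 0, 0, 0],
    [0, 0, 0, 0, 0],
    [0, 0, 0, 0, 0],
  ],
  newtons=25,
)

```text
time: 8.5
ee_pos: [0.5119, 0.0944, 0.1397]
eef_rot: [-180.0, -0.0, -61.5]
ft_force: [1.1, 1.1, 0.5]
width: 0.0115
grip_force: 1.1
```

```bash
python3 - <<'E'
from h import *
s=manip.read_state(); print(s["ee_pos"],s["eef_rot"],s["ft_force"],s["wrist_torque"])
E
```

```text
[0.51190675 0.09438285 0.13965278] [-1.79980531e+02 -2.08134624e-03 -6.15185316e+01] [1.1255526  1.10787019 0.5216278 ] [ 0.34896159 -0.39863953  0.00408821]
```

Emit:
drive_tool(
  steps=[
    [0, 0, 0, 0, 0],
    [0, 0, 0, 0, 0],
    [0, 0, 0.2, -0.05, 0],
    [0, 0, 0.1, -0.05, 0],
    [0, 0, 0, 0, 0],
  ],
)

```text
time: 9.0
ee_pos: [0.5125, 0.0946, 0.1374]
eef_rot: [-179.9, -0.0, -55.8]
ft_force: [0.2, 1.6, 3.8]
width: 0.0097
grip_force: 25.0
```

Emit:
drive_tool(
  steps=[
    [0, 0, 0.1, 0, 0],
    [0, 0, 0.1, 0, 0],
    [0, 0, 0, 0, 0],
  ],
)

```text
time: 9.3
ee_pos: [0.5125, 0.0946, 0.135]
eef_rot: [-179.9, -0.0, -55.8]
ft_force: [1.7, 1.8, 4.6]
width: 0.0097
grip_force: 25.0
```

Emit:
drive_tool(
  steps=[
    [0, 0, 0.1, 0, 0],
    [0, 0, 0.1, 0, 0],
    [0, 0, 0, 0, 0],
  ],
)

```text
time: 9.6
ee_pos: [0.5125, 0.0946, 0.1329]
eef_rot: [-179.9, -0.0, -55.8]
ft_force: [1.3, 1.2, 6.0]
width: 0.0095
grip_force: 25.0
```

Emit:
drive_tool(
  steps=[
    [0, 0, 0.1, 0, 0],
    [0, 0, 0.1, 0, 0],
    [0, 0, 0, 0, 0],
  ],
)

```text
time: 9.9
ee_pos: [0.5125, 0.0946, 0.1322]
eef_rot: [-179.9, -0.1, -55.8]
ft_force: [-1.0, 2.3, 12.0]
width: 0.0098
grip_force: 25.0
```

Emit:
drive_tool(
  steps=[
    [0, 0, 0, -0.045, 0],
    [0, 0, 0, -0.045, 0],
    [0, 0, 0, -0.045, 0],
  ],
)

```text
time: 10.2
ee_pos: [0.5125, 0.0945, 0.1321]
eef_rot: [-179.9, -0.1, -47.9]
ft_force: [-0.6, 2.0, 10.5]
width: 0.0097
grip_force: 25.0
```

Emit:
drive_tool(
  steps=[
    [0, 0, 0, -0.045, 0],
    [0, 0, 0, -0.045, 0],
    [0, 0, 0, -0.03, 0],
  ],
)

```text
time: 10.5
ee_pos: [0.5125, 0.0945, 0.132]
eef_rot: [-179.9, -0.1, -41.1]
ft_force: [0.1, 1.6, 11.4]
width: 0.0099
grip_force: 25.0
```

Emit:
drive_tool(
  steps=[
    [0, 0, 0, -0.045, 0],
    [0, 0, 0, -0.045, 0],
    [0, 0, 0, -0.03, 0],
  ],
)

```text
time: 10.8
ee_pos: [0.5124, 0.0944, 0.1317]
eef_rot: [-179.9, -0.1, -34.2]
ft_force: [-0.2, 0.9, 8.3]
width: 0.0102
grip_force: 25.0
```

Emit:
drive_tool(
  steps=[
    [0, 0, 0, 0, 0],
    [0, 0, 0, 0, 0],
  ],
)

```text
time: 11.0
ee_pos: [0.5124, 0.0944, 0.1313]
eef_rot: [-179.9, -0.1, -34.3]
ft_force: [-0.2, 2.1, 6.9]
width: 0.0099
grip_force: 25.0
```

Emit:
drive_tool(
  steps=[
    [0, 0, 0.1, 0, 0],
    [0, 0, 0.1, 0, 0],
    [0, 0, 0, 0, 0],
  ],
)

```text
time: 11.3
ee_pos: [0.5124, 0.0945, 0.1296]
eef_rot: [-179.9, -0.1, -34.3]
ft_force: [-0.1, 1.6, 8.8]
width: 0.0097
grip_force: 25.0
```

Emit:
drive_tool(
  steps=[
    [0, 0, 0.15, 0, 0],
    [0, 0, 0.15, 0, 0],
    [0, 0, 0, 0, 0],
  ],
)

```text
time: 11.6
ee_pos: [0.5125, 0.0945, 0.1272]
eef_rot: [-179.9, -0.1, -34.2]
ft_force: [-0.7, 2.1, 12.5]
width: 0.0099
grip_force: 25.0
```

Emit:
drive_tool(
  steps=[
    [0, 0, 0.15, 0, 0],
    [0, 0, 0.1, 0, 0],
    [0, 0, 0, 0, 0],
  ],
)

```text
time: 11.9
ee_pos: [0.5125, 0.0945, 0.125]
eef_rot: [-179.9, -0.1, -34.2]
ft_force: [-1.8, 2.5, 13.2]
width: 0.0099
grip_force: 25.0
```

Emit:
drive_tool(
  steps=[
    [0, 0, 0, -0.02, 0],
    [0, 0, 0, -0.02, 0],
    [0, 0, 0, 0, 0],
  ],
)

```text
time: 12.2
ee_pos: [0.5124, 0.0944, 0.1242]
eef_rot: [-179.9, -0.1, -32.0]
ft_force: [0.8, 2.3, 9.2]
width: 0.0101
grip_force: 25.0
```

```bash
python3 - <<'E'
from h import *
s=manip.read_state(); print(s["ee_pos"],s["eef_rot"],s["ft_force"],s["wrist_torque"])
E
```

```text
[0.51242199 0.09444093 0.12422469] [-1.79936178e+02 -7.86426098e-02 -3.19772323e+01] [0.81912043 2.27933516 9.24941162] [ 0.44545932  0.07362549 -0.02250863]
```

Emit:
drive_tool(
  steps=[
    [0, 0, 0.1, -0.02, 0],
    [0, 0, 0.1, 0, 0],
    [0, 0, 0, 0, 0],
  ],
)

```text
time: 12.5
ee_pos: [0.5124, 0.0944, 0.1221]
eef_rot: [-179.9, -0.1, -30.8]
ft_force: [-0.3, 1.1, 10.1]
width: 0.0099
grip_force: 25.0
```

Emit:
drive_tool(
  steps=[
    [0, 0, 0.1, 0, 0],
    [0, 0, 0, 0, 0],
  ],
)

```text
time: 12.7
ee_pos: [0.5124, 0.0944, 0.1212]
eef_rot: [-179.9, -0.1, -30.8]
ft_force: [-0.4, 1.9, 10.2]
width: 0.0097
grip_force: 25.0
```

Emit:
drive_tool(
  steps=[
    [0, 0, 0.1, 0, 0],
    [0, 0, 0, 0, 0],
  ],
)

```text
time: 12.9
ee_pos: [0.5124, 0.0944, 0.1202]
eef_rot: [-179.9, -0.1, -30.8]
ft_force: [-0.6, 0.2, 9.7]
width: 0.0098
grip_force: 25.0
```

Emit:
drive_tool(
  steps=[
    [0, 0, 0.08, 0, 0],
    [0, 0, 0, 0, 0],
  ],
)

```text
time: 13.1
ee_pos: [0.5125, 0.0944, 0.1198]
eef_rot: [-179.9, -0.1, -30.8]
ft_force: [-1.1, 2.1, 11.8]
width: 0.0097
grip_force: 25.0
```

Emit:
drive_tool(
  steps=[
    [0, 0, 0.05, 0, 0],
    [0, 0, 0, 0, 0],
  ],
)

```text
time: 13.3
ee_pos: [0.5125, 0.0944, 0.1197]
eef_rot: [-179.9, -0.1, -30.8]
ft_force: [-2.7, 0.4, 14.0]
width: 0.0097
grip_force: 25.0
```

Emit:
drive_tool(
  steps=[
    [0, 0, 0, 0.06, 0],
    [0, 0, 0, 0.06, 0],
    [0, 0, 0, 0.06, 0],
  ],
)

```text
time: 13.6
ee_pos: [0.5125, 0.0945, 0.1197]
eef_rot: [-179.9, -0.1, -41.3]
ft_force: [-2.1, 2.1, 14.0]
width: 0.0101
grip_force: 25.0
```

```bash
python3 - <<'E'
from h import *
s=manip.read_state(); print(s["ee_pos"],s["eef_rot"],s["ft_force"],s["wrist_torque"])
E
```

```text
[0.51253533 0.09452616 0.11974302] [-1.79909776e+02 -8.69848524e-02 -4.12722408e+01] [-2.14401335  2.0732246  13.9889152 ] [0.50568425 0.59272566 0.01024154]
```

Emit:
drive_tool(
  steps=[
    [0, 0, 0, 0.08, 0],
    [0, 0, 0, 0.08, 0],
    [0, 0, 0, 0.08, 0],
    [0, 0, 0, 0.08, 0],
    [0, 0, 0, 0.08, 0],
  ],
)

```text
time: 14.1
ee_pos: [0.5126, 0.0946, 0.1197]
eef_rot: [-179.9, -0.0, -64.2]
ft_force: [0.0, 2.7, 13.6]
width: 0.01
grip_force: 25.0
```

Emit:
drive_tool(
  steps=[
    [0, 0, 0, 0.08, 0],
    [0, 0, 0, 0.08, 0],
    [0, 0, 0, 0.08, 0],
    [0, 0, 0, 0.08, 0],
    [0, 0, 0, 0.08, 0],
  ],
)

```text
time: 14.6
ee_pos: [0.5128, 0.0947, 0.1197]
eef_rot: [-179.8, 0.0, -87.2]
ft_force: [-1.9, 1.9, 12.0]
width: 0.01
grip_force: 25.0
```

Emit:
drive_tool(
  steps=[
    [0, 0, 0, 0.08, 0],
    [0, 0, 0, 0.08, 0],
    [0, 0, 0, 0.08, 0],
    [0, 0, 0, 0.08, 0],
    [0, 0, 0, 0.08, 0],
  ],
)

```text
time: 15.1
ee_pos: [0.513, 0.0948, 0.1197]
eef_rot: [-179.8, 0.1, -110.1]
ft_force: [-0.4, 2.1, 12.5]
width: 0.01
grip_force: 25.0
```

Emit:
drive_tool(
  steps=[
    [0, 0, 0, 0.09, 0],
    [0, 0, 0, 0.095, 0],
    [0, 0, 0, 0, 0],
  ],
)

```text
time: 15.4
ee_pos: [0.5131, 0.0948, 0.1197]
eef_rot: [-179.9, 0.1, -120.6]
ft_force: [-0.3, 1.3, 12.8]
width: 0.0098
grip_force: 25.0
```

Emit:
drive_tool(
  steps=[
    [0, 0, -0.1, 0, 0],
    [0, 0, -0.1, 0, 0],
    [0, 0, -0.1, 0, 0],
    [0, 0, 0, 0, 0],
  ],
)

```text
time: 15.8
ee_pos: [0.513, 0.0947, 0.1223]
eef_rot: [-179.9, 0.1, -120.5]
ft_force: [0.7, 1.3, 9.3]
width: 0.0097
grip_force: 25.0
```

Emit:
drive_tool(
  steps=[
    [0, 0, -0.1, 0, 0],
    [0, 0, -0.1, 0, 0],
    [0, 0, -0.1, 0, 0],
    [0, 0, 0, 0, 0],
  ],
)

```text
time: 16.2
ee_pos: [0.513, 0.0947, 0.1247]
eef_rot: [-179.9, 0.1, -120.5]
ft_force: [2.1, 2.1, 7.6]
width: 0.0099
grip_force: 25.0
```

Emit:
drive_tool(
  steps=[
    [0, 0, -0.1, 0, 0],
    [0, 0, 0, 0, 0],
  ],
)

```text
time: 16.4
ee_pos: [0.5129, 0.0947, 0.1248]
eef_rot: [-179.9, 0.1, -120.5]
ft_force: [4.5, 1.4, 1.5]
width: 0.0099
grip_force: 25.0
```

Emit:
drive_tool(
  steps=[
    [0, 0, 0, 0, 0.4],
    [0, 0, 0, 0, 0.4],
    [0, 0, 0, 0, 0.4],
    [0, 0, 0, 0, 0.4],
    [0, 0, -1, 0, 0.4],
    [0, 0, -3, 0, 0.4],
    [0, 0, -4, 0, 0.4],
    [0, 0, -4, 0, 0.4],
  ],
)

```text
time: 17.2
ee_pos: [0.5113, 0.094, 0.2465]
eef_rot: [180.0, -0.1, -120.5]
ft_force: [1.3, -0.4, 0.2]
width: 0.0346
grip_force: 0.0
```

Emit:
drive_tool(
  steps=[
    [0, 0, -2, 0, 0.4],
    [-4.5, 0, 0, 0, 0.4],
    [-4.5, 0, 0, 0, 0.4],
    [-4.5, 0, 0, 0, 0.4],
    [-4.5, 0, 0, 0, 0.4],
    [-4.5, 0, 0, 0, 0.4],
    [0, 0, 0, 0, 0.4],
  ],
)

```text
time: 17.9
ee_pos: [0.6273, 0.2921, 0.262]
eef_rot: [179.9, -0.1, -120.4]
ft_force: [-0.6, -1.0, -1.3]
width: 0.0345
grip_force: 0.0
```

```bash
python3 - <<'E'
from h import *
s=manip.read_state(); print(s["time"],s["ee_pos"],s["ft_force"])
o=[]
for n,u,v in(("side",180,160),("top",150,130)):
    c=cams.capture(n); o.append(c["image"][v:v+220,u:u+220,::-1])
    for q in("wing_grip","stud_flange"): print(n,q,[r["pixel"] for r in spotter.place_of(c,q)[:1]])
cv2.imwrite("pics/v3.png",cv2.resize(np.hstack(o),(800,400)))
E
```

```text
17.9 [0.62731275 0.29211918 0.26199448] [-0.57213694 -1.04391592 -1.25082369]
side wing_grip [[299.5, 290.9]]
side stud_flange [[300.5, 294.4]]
top wing_grip [[259.6, 249.1]]
top stud_flange [[258.4, 250.8]]
```

View pics/v3.png

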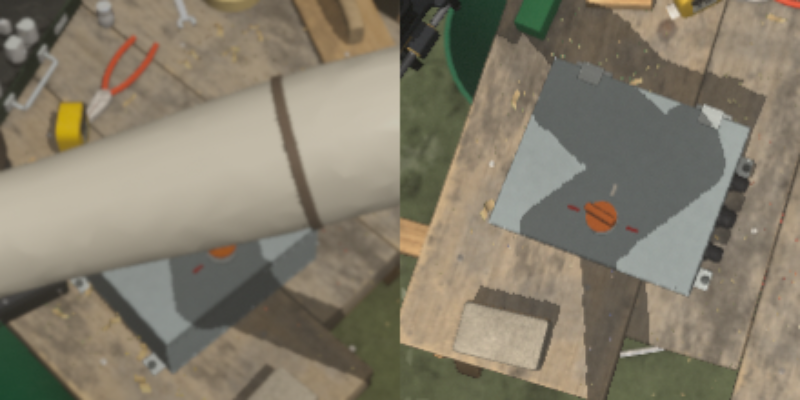

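The top view shows the lid shut and the wing lying across the slot beside the red marks (stud at about 600,217). The loose things are where they were, and the arm is clear.

```bash
python3 -c "
from h import *
print(manip.close_job())"
```

```text
the job is handed in; nothing more can be done
None
```

The job is handed in (no verdict came back): the lid is shut, the stud bottomed at about 3 N, turned a quarter turn clockwise and sprung up 5 mm, where the notch took the spring load, and the arm is clear.

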